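# Latch the sample carrier's covers and hold it ready to go

### The job

Get the white sample-can carrier ready to be taken away: press both of its hinged blue-framed covers down until each one clicks shut, then take the carrier by the middle of its black handle, lift it straight up about 10 cm out of its parking dock and hold it there steady and level for two seconds. Keep it level all the way, leave the other things on the bench where they are, and finish while still holding the carrier in the air; do not put it down.

Things in the scene. Friction and masses are not known exactly. Their poses are not given: they have to be found in the camera images.
- dock: Fixed parking dock: aluminium plate 176 x 168 x 8 mm on the worktop with four L-shaped grey corner guides that rise 18 mm above the plate. Origin: centre of the plate's underside; z up. The carrier stands on the plate between the guides with 2 mm clearance on each side.
- carrier: Loose white plastic carrier, 140 mm (its x) by 133 mm (its y), walls 50 mm high, standing in the dock and turned with it. It holds four loose sample cans (about 90 g each, varying); all together 0.6 to 0.9 kg, nearly balanced under the middle of its black handle. Origin: centre of the underside; z up, y along the handle, -x roughly toward the robot. Open covers bar fingers from the handle.
- handle_mid (a point): Middle of the black handle, 98 mm above the carrier's underside; axes as the carrier's. The handle is a straight bar 16 mm wide (x), 120 mm long (y), 20 mm tall (z 88 to 108 mm above the underside) on two steel uprights at y = +-54 mm. Under it are 33 mm of free height above the shut covers.
- near_cover (a joint): Angle (rad) of the cover on the carrier's -x side: 0 shut and level, grows as the outer edge swings up toward the handle; starts at 0.55 to 0.85. A weak spring lifts it if unlatched. About 1 N at the outer edge pushes it down to about 0.11; then a sprung plunger in the wall resists (5 to 6 N at the outer edge), snaps past at about 0.05 and holds the cover shut at about 0 (below 0.025).
- far_cover (a joint): The same for the cover on the carrier's +x side.
- near_press (a point): Middle of the yellow ribbed press mark (34 x 10 mm) on the near cover's upper face, 58 mm from the hinge line, 8 mm from the outer edge; moves with the cover. The cover is a plate 4 mm thick, 124 mm along y, from 3 to 66 mm off the hinge line, a clear window in a blue frame. Shut, this point is 54.5 mm above the carrier's underside at its x = -68 mm.
- far_press (a point): The same mark on the far cover; shut, at x = +68 mm of the carrier.
- near_hinge (a point): Middle of the near cover's hinge line, which runs along the carrier's y: 52.5 mm above the carrier's underside, at x = -10 mm.
- far_hinge (a point): The same for the far cover, at x = +10 mm.
- amber_bottle: Brown reagent bottle with black cap, 60 x 60 x 118 mm, standing; bystander. Origin: centre of its underside.
- flask: Conical glass flask, 64 x 64 x 104 mm, standing; bystander. Origin: centre of its underside.
- beaker: Small glass beaker, 56 x 56 x 70 mm, standing; bystander. Origin: centre of its underside.
- notebook: Blue clothbound notebook, 205 x 148 x 15 mm, lying with a pen on it; bystander. Origin: centre of its underside.

How it is judged:
By the outcome, as a careful person would: the job done as asked, in the order asked, and still so for the second after the job is handed in, while the arm keeps its last pose, push and grip.
It also fails if it takes over 54 s, if anything falls off the work surface, if the arm or the gripper's body presses on something with over 40 N, if the wrist force passes 120 N, or if a joint passes its speed limit or range.

### The arm

A 7-joint arm with a two-finger parallel gripper is mounted at the origin on a cart in front of the work surface, level with it; the furniture and walls round the work are solid. World frame = base frame: x ahead of the robot, y to its left, z up, the work surface at z = 0. Lengths are in m, angles in rad, forces in N, time in s.
With the tool pointing down it reaches from about 0.4 to 0.85 m from the base axis. Payload 4.5 kg.
Tool frame: the origin (TCP) lies midway between the tips of the shut fingers; the grasp point (between the pads) lies 19 mm behind it; y points along the fingers, z is the direction in which the jaws open and shut, and the axes are right-handed (so a half turn about y gives the same grasp; the last joint's range is limited). The gripper opens to 88 mm and grips with 3 to 60 N. Pads are 18 mm wide; open, the fingers measure 123 mm over their backs; the gripper's body (75 mm by 187 mm) begins 45 mm behind the grasp point.
Start: joints at [0.034, 0.689, -0.195, 1.565, 0.157, 0.902, -0.215], TCP at [0.625, 0, 0.239] pointing down, gripper open.
Joint ranges: [-3.01, 3.01], [-0.46, 2.08], [-1.47, 1.51], [0.13, 2.56], [-1, 4.14], [0.04, 2.09], [-2.66, 2.66]. Speed limits (rad/s): [2.57, 2.57, 3.14, 3.14, 3.14, 3.14, 3.14].

### API

Orientations are given as a unit quaternion [x, y, z, w].
In Python, from plant import r, snapshot, get_calibration, job, boxes_of gives the robot as it stands. The module is installed in compiled form; this text tells all that it offers.
- The arm moves only by the shell command python3 -m handwheel 'ROWS' [OPENING] [FORCE]. ROWS is JSON, a list that holds one entry, the list of rows, each a list of 6 numbers: the shift along the tool's x, y, z as a fraction of full scale, then the turn, a rotation vector about the tool's x, y, z as a fraction of full scale. In form: [[[x, y, z, wx, wy, wz], ...]]. A call has 1 to 12 rows; each row is the pose to reach, as a shift and turn from the pose commanded when the call began, along the tool's axes at that moment, turning the shorter way round; what a row does not reach only later rows make up. Full scale, the value 1, is 100 cm for a shift and 180 degrees for a turn. A row lasts 1/12 s, in which the tool goes at most 41.7 mm and 7.16 degrees, less where a joint would pass 70% of its speed; a pose out of reach is approached as far as the arm can. A call with a number of a shift or a turn outside -1 to 1 is refused whole. A call with a gripper value outside its range is refused whole. OPENING is the opening, from -1 (shut) to 1 (fully open), set as the call begins (- or left out, the last holds). The fingers move at their own pace and stop on an object; FORCE is the grip in N (left out, the last holds). Time passes only in rows, so rows that repeat a pose let the fingers close. It gives the time, the measured TCP pose, the force and the opening at its end, in the units of the state.
- r.get_state(): the state, without advancing time (a new reading comes with each control period).
- snapshot(name): name is "scene" or "side" or "wrist"; returns the picture (420x560x3 uint8, red, green, blue); there is no depth.
- get_calibration(name): a dict with "fx", "fy", "cx", "cy" (pixels), "T" (4x4, takes a point from camera to world coordinates). Camera axes: x right, y down, z forward; pixel columns grow to the right and rows downward; lengths in m; the calibration is good to about 2 mm. The wrist camera is an equidistant fisheye: a pixel r from the principal point sees the ray r / f radians off the axis. A picture is of the moment at which its call begins: read the wrist's pose just before it. get_calibration takes no time and is no camera call; for the wrist camera it gives the pose at the moment of the call.
- job.finish_job(): hands the job in, once; it reports no verdict.
Trained networks look in the newest picture that a camera, given by its name, has taken for a name from the list of things; names that differ only in an ending like _2 or _b are one class to them, and where a whole thing is asked for, a point or a joint stands for the part that bears it (a point fixed in the world has none). Each returns a list of dicts, best first, with "confidence" (0 to 1); they miss things now and then, are a little off and sometimes report something else, mostly with a low value. They report only what shows in the picture. A call takes as long as a camera call.
- boxes_of(thing, camera): "bbox" ([left, top, right, bottom] in pixels, round what is visible of it).
The state is a dict: "clock": time; "q": joint angles; "qd": joint speeds; "joint_torque": joint torques, N m; "tool_pos": TCP position; "eef_rot": TCP orientation; "contact_force": force on the tool from outside, world axes, zero at the start; "moment": the same for the moment, N m; "opening": opening from 0.0 (shut) to 1.0 (fully open).
Only numpy, scipy, OpenCV 4.12 (cv2) and the standard library are available. Lean on these libraries where they do the work, as an engineer would, in place of code of your own. Each camera call takes 0.05 s, during which the arm holds its last target. There are 200 camera calls.

## Working session

There is one attempt and no reset: what is moved stays moved. The work goes in short steps, Python scripts to look and compute and a shell command to move; the robot and the scene stay as the last step left them, time stands still between calls to the robot, and variables do not carry over. Pictures are saved under pics/ and viewed, about 8 in all and at most 12, crops included, and the job is handed in when it is done.

```bash
mkdir -p pics
python3 - <<'E'
from plant import *
import cv2,numpy as np
s=r.get_state();print({k:np.round(v,3).tolist() for k,v in s.items()})
ims=[]
for n in("scene","side","wrist"):
    im=snapshot(n);cv2.imwrite(f"pics/{n}0.png",im[:,:,::-1])
    c=get_calibration(n);print(n,c["fx"],c["cx"],c["cy"],np.round(c["T"],3).tolist())
    for t in("dock","carrier","handle_mid","near_press","far_press","near_cover","far_cover"):
        print(t,[(np.round(b["bbox"]).tolist(),round(b["confidence"],2)) for b in boxes_of(t,n)[:2]])
E
```

```text
{'clock': 0.0, 'q': [0.034, 0.69, -0.195, 1.566, 0.157, 0.902, -0.215], 'qd': [-0.001, 0.001, 0.002, -0.0, -0.0, -0.0, -0.001], 'joint_torque': [0.0, -52.757, -1.267, -15.343, -0.053, 0.007, 0.0], 'tool_pos': [0.624, -0.0, 0.238], 'eef_rot': [0.501, -0.5, 0.5, -0.5], 'contact_force': [-0.12, -0.078, 0.848], 'moment': [-0.014, 0.01, -0.072], 'opening': 1.001}
scene 507.1804917998572 285.8129443536603 215.0700550596813 [[-0.587, -0.541, 0.602, -0.378], [-0.809, 0.372, -0.454, 0.617], [0.021, -0.754, -0.656, 1.13], [0.0, 0.0, 0.0, 1.0]]
dock [([181.0, 268.0, 263.0, 310.0], 0.83)]
carrier [([187.0, 236.0, 255.0, 298.0], 0.57)]
handle_mid [([187.0, 236.0, 255.0, 298.0], 0.6)]
near_press [([214.0, 247.0, 247.0, 281.0], 0.64), ([182.0, 268.0, 264.0, 311.0], 0.54)]
far_press [([192.0, 237.0, 228.0, 273.0], 0.81)]
near_cover [([211.0, 252.0, 246.0, 281.0], 0.87)]
far_cover [([189.0, 236.0, 226.0, 275.0], 0.68)]
side 513.4884243462445 278.574213393008 220.61339521385588 [[-1.0, 0.03, 0.002, 0.572], [0.014, 0.535, -0.844, 1.004], [-0.026, -0.844, -0.536, 0.804], [0.0, 0.0, 0.0, 1.0]]
dock [([25
[... 197 characters left out ...]
43.0, 344.0], 0.54)]
far_press [([266.0, 277.0, 305.0, 319.0], 0.6)]
near_cover [([297.0, 261.0, 339.0, 314.0], 0.92)]
far_cover [([266.0, 276.0, 305.0, 321.0], 0.62)]
wrist 325.19226210127806 281.0343486689193 213.58280548308224 [[1.0, -0.001, -0.0, 0.626], [-0.001, -0.949, -0.314, 0.081], [-0.0, 0.314, -0.949, 0.386], [0.0, 0.0, 0.0, 1.0]]
dock [([152.0, 4.0, 297.0, 142.0], 0.63)]
carrier [([100.0, 0.0, 276.0, 126.0], 0.68)]
handle_mid [([101.0, 0.0, 274.0, 130.0], 0.61)]
near_press [([101.0, 0.0, 195.0, 121.0], 0.71), ([182.0, 2.0, 264.0, 92.0], 0.28)]
far_press [([180.0, 3.0, 263.0, 91.0], 0.9)]
near_cover [([102.0, 0.0, 197.0, 120.0], 0.86)]
far_cover [([183.0, 3.0, 265.0, 87.0], 0.74)]
```

Run:
```python
import cv2,numpy as np
a=cv2.imread("pics/scene0.png");b=cv2.imread("pics/side0.png");c=cv2.imread("pics/wrist0.png")
top=np.hstack([cv2.resize(a[215:335,160:293],(399,360),interpolation=2),cv2.resize(b[240:365,240:373],(399,360),interpolation=2)])
bot=np.hstack([cv2.resize(a,(319,239)),cv2.resize(c,(479,239))[:, :479]])
cv2.imwrite("pics/m0.png",np.vstack([top,cv2.resize(bot,(798,239))]))
```

```text
(no output)
```

View pics/m0.png

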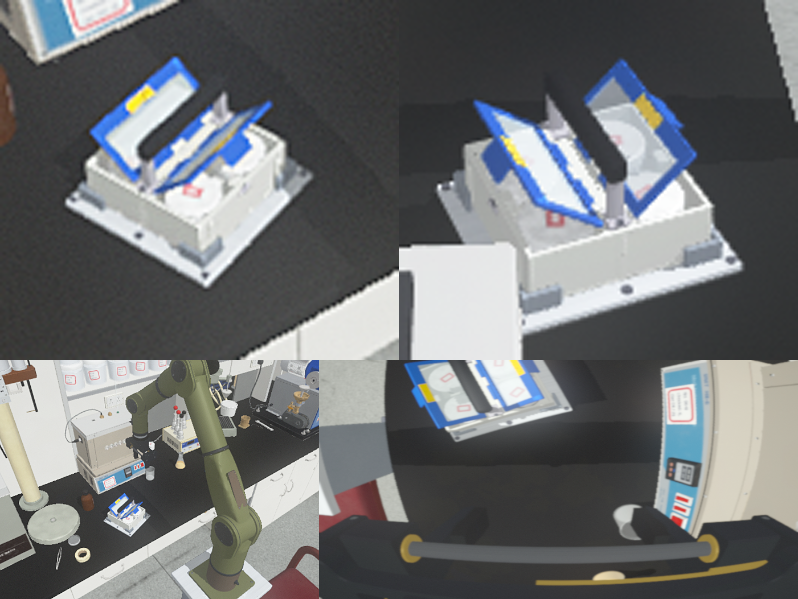

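View pics/side0.png

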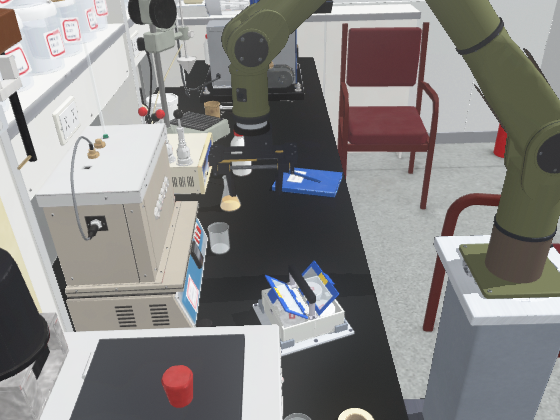

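The scene picture shows the carrier in its dock. The plate corners are at scene px (182,282), (229,310), (264,273) and side px (354,329), (253,303). Both covers are open and the handle lies between them.

```bash
cat > h.py <<'E'
from plant import *
import cv2,numpy as np
from scipy.optimize import least_squares
from scipy.spatial.transform import Rotation as R
def ray(n,px,c=None):
    c=c or get_calibration(n);T=np.array(c["T"]);u=np.array([(px[0]-c["cx"])/c["fx"],(px[1]-c["cy"])/c["fy"]])
    if n=="wrist":
        t=np.hypot(*u);d=np.r_[u/t*np.sin(t),np.cos(t)]
    else:d=np.r_[u,1]
    return T[:3,3],T[:3,:3]@d
def atz(n,px,z,c=None):
    o,d=ray(n,px,c);return (o+d*(z-o[2])/d[2])
def proj(n,P,c=None):
    c=c or get_calibration(n);T=np.array(c["T"]);p=(np.asarray(P)-T[:3,3])@T[:3,:3]
    if n=="wrist":
        h=np.hypot(p[0],p[1]);t=np.arctan2(h,p[2]);u=p[:2]/h*t
    else:u=p[:2]/p[2]
    return np.array([c["cx"]+c["fx"]*u[0],c["cy"]+c["fy"]*u[1]])
E
python3 - <<'E'
from h import *
for n,p in (("scene",(182,282.3)),("scene",(229.3,310)),("scene",(264,273.3)),("side",(354.3,329)),("side",(253,302.7))):print(n,atz(n,p,.008).round(3))
for n,p in (("scene",(209.3,262)),("scene",(232.7,244.3)),("side",(310.3,294)),("side",(290,268))):print(n,atz(n,p,.108).round(3))
E
```

```text
scene [0.582 0.264 0.008]
scene [0.417 0.204 0.008]
scene [0.475 0.048 0.008]
side [0.418 0.195 0.008]
side [0.64  0.101 0.008]
scene [0.52  0.2   0.108]
scene [0.543 0.11  0.108]
side [0.514 0.193 0.108]
side [0.553 0.104 0.108]
```

The dock centre is about (0.528, 0.156), yawed about 20°. The side lengths come out at 176 and 166 mm, which fits. I'll go above the near press mark with the fingers shut and look.

```bash
python3 -m handwheel '[[[-0.133,0,-0.16,0,-0.111,0],[-0.133,0,-0.16,0,-0.111,0],[-0.133,0,-0.16,0,-0.111,0],[-0.133,0,-0.16,0,-0.111,0],[-0.133,0,-0.16,0,-0.111,0],[-0.133,0,-0.16,0,-0.111,0],[-0.133,0,-0.16,0,-0.111,0],[-0.133,0,-0.16,0,-0.111,0],[-0.133,0,-0.16,0,-0.111,0]]]' -1 20
python3 - <<'E'
from h import *
s=r.get_state();print(s["tool_pos"],R.from_quat(s["eef_rot"]).as_matrix().round(3).tolist())
c=get_calibration("wrist");im=snapshot("wrist");cv2.imwrite("pics/w1.png",im[:,:,::-1])
cen=np.array([.528,.156,.008]);Rz=R.from_euler("z",20,degrees=True).as_matrix()
for nm,p in dict(pA=(.088,.084,0),pB=(-.088,.084,0),pC=(-.088,-.084,0),pD=(.088,-.084,0),h1=(0,.06,.108),h2=(0,-.06,.108)).items():
    q=proj("wrist",cen+Rz@p,c);print(nm,q.round());cv2.drawMarker(im,tuple(int(v) for v in q),(255,0,255),0,12,1)
cv2.imwrite("pics/w1m.png",cv2.resize(im[:,:,::-1],(800,600)))
np.save("c1.npy",c)
for n in("scene","side"):
    snapshot(n)
    for t in("amber_bottle","flask","beaker","notebook"):
        b=boxes_of(t,n)[:1]
        if b:x=b[0]["bbox"];print(n,t,b[0]["confidence"],atz(n,((x[0]+x[2])/2,x[3]),0).round(3))
E
```

```text
clock: 1.95
tool_pos: [0.4664, 0.1319, 0.2388]
eef_rot: [-0.578, 0.406, -0.407, 0.579]
contact_force: [-0.2, -0.1, 0.6]
opening: 0.338
[0.46642818 0.1319086  0.23879099] [[0.339, 0.001, 0.941], [-0.941, -0.0, 0.339], [0.001, -1.0, 0.001]]
pA [408. 111.]
pB [261. 106.]
pC [263. 242.]
pD [397. 240.]
h1 [358. 134.]
h2 [350. 263.]
scene amber_bottle 0.72 [0.689 0.304 0.   ]
scene flask 0.81 [ 0.677 -0.308  0.   ]
scene beaker 0.53 [ 0.773 -0.149  0.   ]
side flask 0.74 [0.528 0.224 0.   ]
side beaker 0.7 [ 0.739 -0.112  0.   ]
side notebook 0.88 [ 0.52  -0.397  0.   ]
```

View pics/w1m.png

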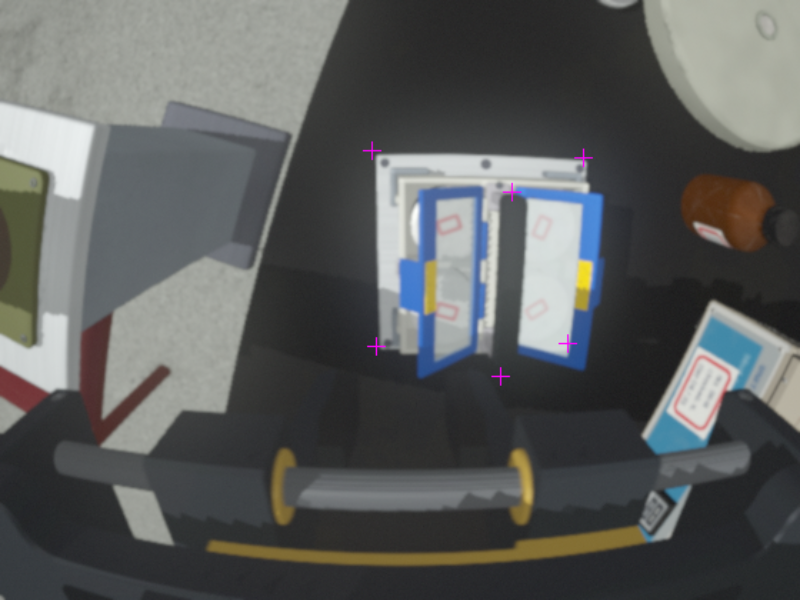

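The wrist picture shows plate corners near (377,156), (587,160) and (379,347) in the 800x600 scale, about 5 px to the right of my prediction. The near cover's yellow mark is at (431,287) and the far one's at (583,285). I'll refine from these.

Run:
```python
from h import *
c=np.load("c1.npy",allow_pickle=True).item();k=.7
P={(-.088,.084):(377,156),(.088,.084):(587,160),(-.088,-.084):(379,347)}
W={a:atz("wrist",(p[0]*k,p[1]*k),.008,c) for a,p in P.items()}
for a in W:print(a,W[a].round(4))
def f(v):
    o=[]
    for a,w in W.items():
        M=R.from_euler("z",v[2]).as_matrix();o+=list((np.r_[v[:2],0]+M@np.r_[a,0]-w)[:2])
    return o
s=least_squares(f,[.53,.156,.35]);v=s.x;print(v[:2].round(4),np.degrees(v[2]),np.round(s.fun,4))
M=R.from_euler("z",v[2]).as_matrix();cen=np.r_[v[:2],.008];print("near",cen+M@[-.068,0,.0545],"far",cen+M@[.068,0,.0545])
# cover angles by mark column
for sg,px in((-1,(431,287)),(1,(583,285))):
    for th in np.arange(.4,1,.1):
        q=cen+M@[sg*(.010+.058*np.cos(th)-.002*np.sin(th)),0,.0525+.058*np.sin(th)+.002];print(sg,round(th,1),(proj("wrist",q,c)/k).round())
st=r.get_state();Q=R.from_quat(st["eef_rot"]).as_matrix();print("tool shift to near",Q.T@(cen+M@[-.070,0,.13]-st["tool_pos"]),st["opening"])
```

```text
(-0.088, 0.084) [0.4214 0.2022 0.008 ]
(0.088, 0.084) [0.586  0.2649 0.008 ]
(-0.088, -0.084) [0.4769 0.047  0.008 ]
[0.5319 0.1551] 20.00894186785134 [-0.0009  0.0017 -0.0002 -0.0008  0.0011 -0.0009]
near [0.4680231  0.13181129 0.0625    ] far [0.59581404 0.17834597 0.0625    ]
-1 0.4 [410. 279.]
-1 0.5 [415. 282.]
-1 0.6 [420. 284.]
-1 0.7 [426. 285.]
-1 0.8 [432. 287.]
-1 0.9 [440. 289.]
1 0.4 [587. 280.]
1 0.5 [586. 282.]
1 0.6 [584. 284.]
1 0.7 [582. 286.]
1 0.8 [578. 288.]
1 0.9 [574. 289.]
tool shift to near [0.00212397 0.10071457 0.0003752 ] 0.007565667006573638
```

```bash
python3 -m handwheel '[[[0.002,0.03,0.01,0,0,0],[0.002,0.06,0.01,0,0,0],[0.002,0.09,0.01,0,0,0],[0.002,0.11,0.01,0,0,0],[0.002,0.12,0.01,0,0,0],[0.002,0.13,0.009,0,0,0],[0.002,0.138,0.008,0,0,0],[0.002,0.146,0.007,0,0,0],[0.002,0.152,0.006,0,0,0],[0.002,0.152,0.006,0,0,0]]]' -1 20
python3 - <<'E'
from h import *
im=snapshot("side");cv2.imwrite("pics/s2.png",im[:,:,::-1]);w=snapshot("wrist");
a=cv2.resize(im[150:370,180:400,::-1],(400,400),interpolation=2);b=cv2.resize(w[60:280,200:460,::-1],(400,400))
cv2.imwrite("pics/m2.png",np.hstack([a,b]))
E
```

```text
clock: 3.33
tool_pos: [0.471, 0.1331, 0.0859]
eef_rot: [0.579, -0.406, 0.405, -0.579]
contact_force: [-0.5, -0.9, 0.6]
opening: 0.006
```

View pics/m2.png

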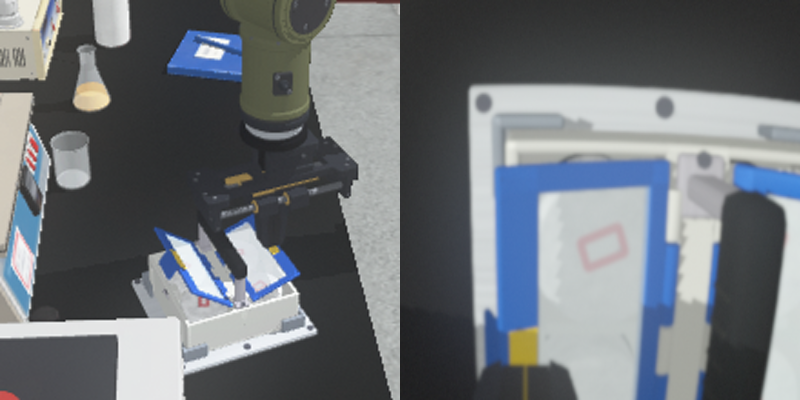

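The near cover is partly down under the fingertips, with the yellow mark beside the tip. I'll keep pressing.

```bash
python3 -m handwheel '[[[0,0.006,0,0,0,0],[0,0.011,-0.001,0,0,0],[0,0.015,-0.002,0,0,0],[0,0.018,-0.002,0,0,0],[0,0.021,-0.002,0,0,0],[0,0.023,-0.002,0,0,0],[0,0.023,-0.002,0,0,0]]]'; python3 -m handwheel '[[[0,0.001,0,0,0,0],[0,0.002,0,0,0,0],[0,0.002,0,0,0,0]]]'
```

```text
clock: 4.02
tool_pos: [0.4692, 0.1324, 0.0632]
eef_rot: [0.579, -0.406, 0.406, -0.579]
contact_force: [0.6, -0.4, 0.7]
opening: 0.006
clock: 4.27
tool_pos: [0.4695, 0.1325, 0.0625]
eef_rot: [-0.579, 0.405, -0.406, 0.579]
contact_force: [-2.5, 0.4, 10.8]
opening: 0.007
```

```bash
python3 -m handwheel '[[[0,-0.03,0,0,0,0],[0,-0.07,0,0,0,0],[0,-0.1,0,0,0,0],[0,-0.1,0,0,0,0]]]'
python3 - <<'E'
from h import *
im=snapshot("wrist");cv2.imwrite("pics/w3.png",cv2.resize(im,(800,600))[:,:,::-1])
c=np.load("c1.npy",allow_pickle=True).item()
M=R.from_euler("z",20,degrees=True).as_matrix();cen=np.array([.532,.155,0])
for p in((205,268),(185,322)):print(M.T@(atz("side",p,0)-cen))
for z in(.05,.1,.15):
  for p in((715,302),(645,440)):print(z,M.T@(atz("wrist",(p[0]*.7,p[1]*.7),z,c)-cen))
E
```

```text
clock: 4.6
tool_pos: [0.4724, 0.1336, 0.1665]
eef_rot: [-0.576, 0.404, -0.408, 0.582]
contact_force: [0.4, -0.7, 0.5]
opening: 0.004
[ 0.15252465 -0.2702277   0.        ]
[ 2.42167683e-01 -9.38371062e-02 -1.11022302e-16]
0.05 [ 0.21420189 -0.02784597  0.05      ]
0.05 [ 0.16868707 -0.1694327   0.05      ]
0.1 [ 0.17210258 -0.01151882  0.1       ]
0.1 [ 0.13336136 -0.13203436  0.1       ]
0.15 [0.13000327 0.00480834 0.15      ]
0.15 [ 0.09803564 -0.09463601  0.15      ]
```

View pics/w3.png

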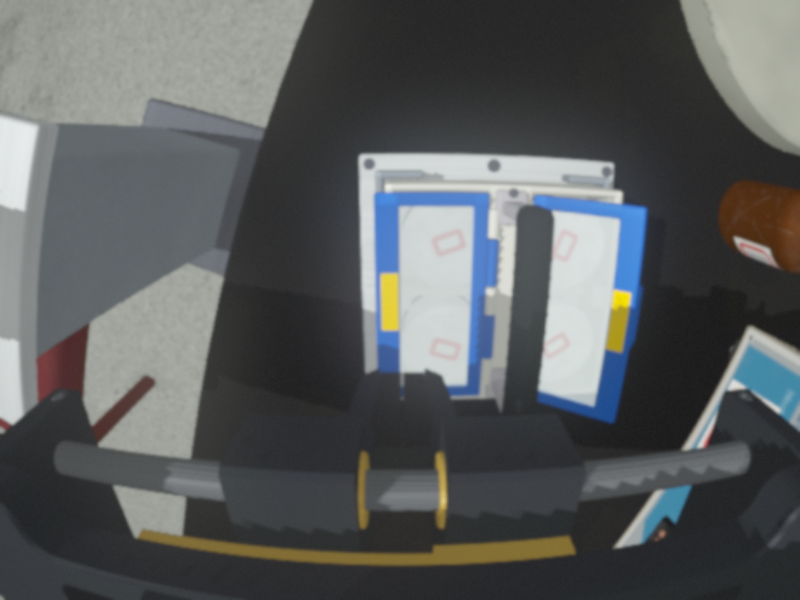

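The near cover is shut and flat. Next is the far cover.

```bash
python3 -m handwheel '[[[0,0,0.035,0,0,0],[0,0,0.07,0,0,0],[0,0,0.105,0,0,0],[0,0,0.127,0,0,0],[0,0.02,0.127,0,0,0],[0,0.045,0.127,0,0,0],[0,0.055,0.128,0,0,0],[0,0.065,0.129,0,0,0],[0,0.073,0.13,0,0,0],[0,0.081,0.131,0,0,0],[0,0.086,0.132,0,0,0],[0,0.09,0.132,0,0,0]]]'; python3 -m handwheel '[[[0,0.003,0,0,0,0],[0,0.006,0,0,0,0],[0,0.008,0,0,0,0],[0,0.009,0,0,0,0],[0,0.009,0,0,0,0]]]';python3 -m handwheel '[[[0,0.001,0,0,0,0],[0,0.002,0,0,0,0],[0,0.002,0,0,0,0]]]'
```

```text
clock: 5.65
tool_pos: [0.5939, 0.1778, 0.0716]
eef_rot: [-0.579, 0.406, -0.406, 0.579]
contact_force: [-0.0, -0.1, 1.3]
opening: 0.002
clock: 6.07
tool_pos: [0.5936, 0.1776, 0.0628]
eef_rot: [-0.579, 0.406, -0.406, 0.579]
contact_force: [0.4, 0.3, 0.9]
opening: 0.003
clock: 6.32
tool_pos: [0.5936, 0.1776, 0.0625]
eef_rot: [-0.579, 0.405, -0.406, 0.579]
contact_force: [-2.8, -0.8, 13.4]
opening: 0.005
```

```bash
python3 -m handwheel '[[[0,-0.035,0,0,0,0],[0,-0.07,0,0,0,0],[0,-0.1,0,0,0,0],[0,-0.12,0,0,0,0],[0,-0.12,-0.03,0,0,0],[0,-0.12,-0.065,0,0,0],[0,-0.12,-0.065,0,0,0],[0,-0.12,-0.065,0,0,0],[0,-0.12,-0.065,0,0,0],[0,-0.12,-0.065,0,0,0],[0,-0.12,-0.065,0,0,0],[0,-0.12,-0.065,0,0,0]]]' 1 40
python3 - <<'E'
from h import *
s=r.get_state();c=get_calibration("wrist");im=snapshot("wrist")
M=R.from_euler("z",20,degrees=True).as_matrix();cen=np.array([.532,.155,.008])
print(M.T@(s["tool_pos"]-cen))
for p in((-.088,.084,0),(.088,.084,0),(-.008,.06,.108),(.008,.06,.108),(-.068,0,.0545),(.068,0,.0545)):
    q=proj("wrist",cen+M@p,c);cv2.drawMarker(im,tuple(int(round(v)) for v in q),(255,0,255),0,8,1)
cv2.imwrite("pics/w4.png",cv2.resize(im,(800,600))[:,:,::-1])
E
```

```text
clock: 7.32
tool_pos: [0.5333, 0.1559, 0.1806]
eef_rot: [-0.579, 0.406, -0.406, 0.579]
contact_force: [-0.3, -0.6, 0.6]
opening: 0.889
[0.00155565 0.00034865 0.17261891]
```

View pics/w4.png

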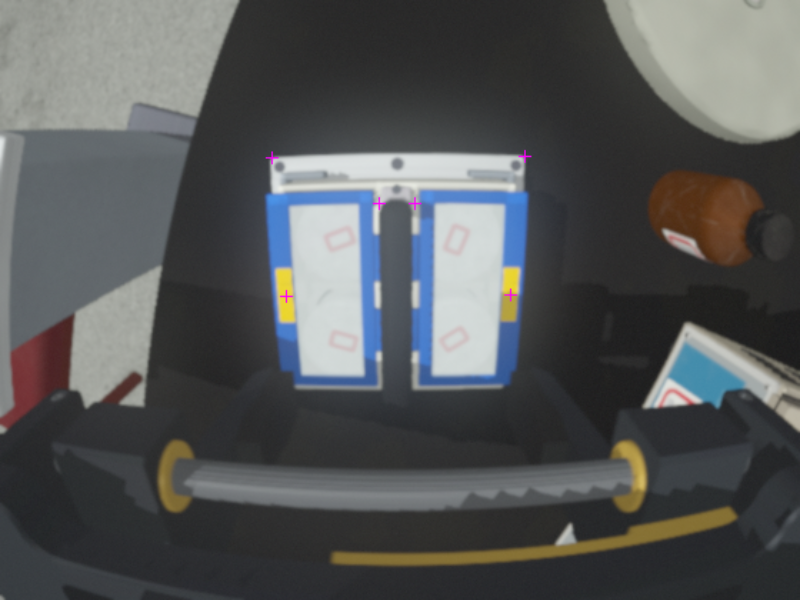

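Both covers lie flat and the marks match the predicted shut positions. I'll descend on the handle and grip it.

```bash
python3 -m handwheel '[[[0,0.03,-0.0015,0,0,0],[0,0.06,-0.0015,0,0,0],[0,0.08,-0.0015,0,0,0],[0,0.095,-0.0015,0,0,0],[0,0.095,-0.0015,0,0,0],[0,0.095,-0.0015,0,0,0]]]' 1 50;  python3 -m handwheel '[[[0,0,0,0,0,0],[0,0,0,0,0,0],[0,0,0,0,0,0],[0,0,0,0,0,0],[0,0,0,0,0,0],[0,0,0,0,0,0],[0,0,0,0,0,0],[0,0,0,0,0,0],[0,0,0,0,0,0],[0,0,0,0,0,0]]]' -1 50
```

```text
clock: 7.87
tool_pos: [0.5309, 0.155, 0.0853]
eef_rot: [0.58, -0.406, 0.405, -0.579]
contact_force: [0.3, -0.0, -0.4]
opening: 1.0
clock: 8.7
tool_pos: [0.531, 0.1549, 0.0857]
eef_rot: [-0.579, 0.406, -0.406, 0.579]
contact_force: [0.2, 0.3, 0.1]
opening: 0.263
```

```bash
python3 -m handwheel '[[[0,0,0,0,0,0],[0,0,0,0,0,0],[0,0,0,0,0,0],[0,0,0,0,0,0],[0,0,0,0,0,0],[0,0,0,0,0,0],[0,0,0,0,0,0],[0,0,0,0,0,0]]]' -1 50; python3 -m handwheel '[[[0,-0.002,0,0,0,0],[0,-0.005,0,0,0,0],[0,-0.01,0,0,0,0],[0,-0.015,0,0,0,0],[0,-0.015,0,0,0,0],[0,-0.015,0,0,0,0]]]'
```

```text
clock: 9.37
tool_pos: [0.531, 0.1549, 0.0857]
eef_rot: [0.579, -0.406, 0.406, -0.579]
contact_force: [-0.9, 0.6, -1.5]
opening: 0.173
clock: 9.87
tool_pos: [0.5313, 0.155, 0.1011]
eef_rot: [-0.579, 0.406, -0.406, 0.579]
contact_force: [-0.0, 0.4, -8.1]
opening: 0.172
```

```bash
python3 -m handwheel '[[[0,-0.007,0,0,0,0],[0,-0.015,0,0,0,0],[0,-0.025,0,0,0,0],[0,-0.035,0,0,0,0],[0,-0.045,0,0,0,0],[0,-0.055,0,0,0,0],[0,-0.065,0,0,0,0],[0,-0.073,0,0,0,0],[0,-0.08,0,0,0,0],[0,-0.085,0,0,0,0],[0,-0.087,0,0,0,0],[0,-0.087,0,0,0,0]]]'
python3 - <<'E'
from h import *
s=r.get_state();print(s["moment"],s["contact_force"],R.from_quat(s["eef_rot"]).as_matrix()[:,1].round(4))
b=snapshot("side");w=snapshot("wrist")
cv2.imwrite("pics/m5.png",np.hstack([cv2.resize(b[140:370,180:410],(400,400),interpolation=2),cv2.resize(w[60:330,120:430],(400,400))])[:,:,::-1])
E
```

```text
clock: 10.87
tool_pos: [0.5312, 0.1549, 0.1881]
eef_rot: [-0.579, 0.406, -0.406, 0.579]
contact_force: [0.0, -0.2, -8.2]
opening: 0.173
[-0.02351295 -0.06523417 -0.05395983] [ 0.0220259  -0.1649176  -8.19441353] [ 6.e-04  2.e-04 -1.e+00]
```

View pics/m5.png

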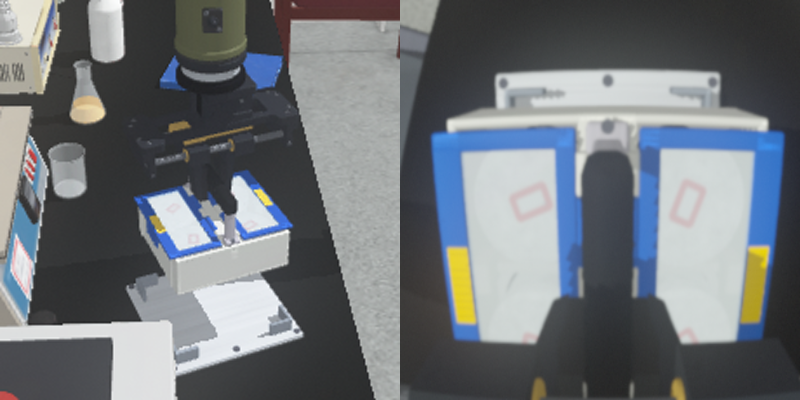

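The carrier hangs clear of the dock with both covers flat and shut, and it looks level. Now I'll hold for over 2 s.

```bash
for i in 1 2 3; do python3 -m handwheel '[[[0,0,0,0,0,0],[0,0,0,0,0,0],[0,0,0,0,0,0],[0,0,0,0,0,0],[0,0,0,0,0,0],[0,0,0,0,0,0],[0,0,0,0,0,0],[0,0,0,0,0,0],[0,0,0,0,0,0],[0,0,0,0,0,0],[0,0,0,0,0,0],[0,0,0,0,0,0]]]'; done
python3 - <<'E'
from h import *
s=r.get_state();c=get_calibration("wrist");w=snapshot("wrist")
M=R.from_euler("z",20,degrees=True).as_matrix();cen=np.r_[s["tool_pos"][:2],.008+.188-.0857]
for p in((-.068,0,.0545),(.068,0,.0545),(-.076,.062,.0545),(.076,.062,.0545),(-.07,.0665,.05),(.07,.0665,.05),(0,.06,.108)):
    q=proj("wrist",cen+M@p,c);cv2.drawMarker(w,tuple(int(round(v)) for v in q),(255,0,255),0,8,1)
cv2.imwrite("pics/w6.png",cv2.resize(w[60:330,100:460],(800,600))[:,:,::-1])
E
```

```text
clock: 11.97
tool_pos: [0.531, 0.1549, 0.1877]
eef_rot: [-0.579, 0.406, -0.406, 0.579]
contact_force: [-0.7, 0.6, -8.4]
opening: 0.174
clock: 12.97
tool_pos: [0.531, 0.1549, 0.1877]
eef_rot: [-0.579, 0.406, -0.406, 0.579]
contact_force: [-0.2, -0.1, -6.0]
opening: 0.17
clock: 13.97
tool_pos: [0.531, 0.1549, 0.1877]
eef_rot: [-0.579, 0.406, -0.406, 0.579]
contact_force: [-0.2, 0.2, -8.3]
opening: 0.172
```

View pics/w6.png

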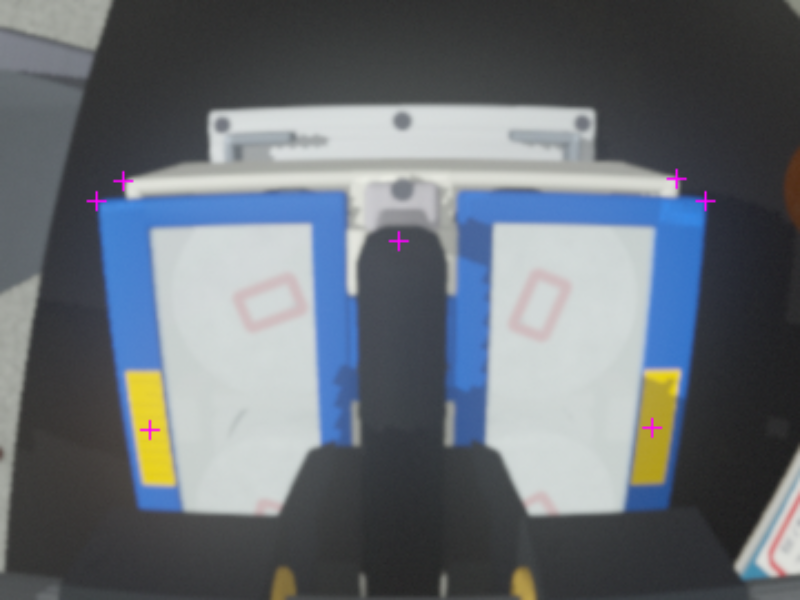

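The level, shut model's markers fall on the cover corners and the press marks to within about a pixel or two. The 6.0 N reading was one noisy sample; the rest are about 8.3 N. I'm handing the job in.

```bash
python3 -c "
from plant import *
print(job.finish_job())"
```

```text
the job is handed in; nothing more can be done
None
```

I pressed the near cover shut, then the far one. I then gripped the middle of the handle at 50 N, lifted the carrier straight up about 10.2 cm and held it there for 3 s. I handed the job in at about 14 s, with the carrier still held in the air.

- **Covers:** The press forces rose to 10.8 N (near) and 13.4 N (far) at the shut height. In the last wrist picture both press marks sit within a pixel or two of where level, shut covers should put them.
- **Hold:** The tool position stayed at [0.531, 0.1549, 0.1877] through the hold, and the grip opening was steady at about 0.17. The tool's tilt from vertical was under 0.1°.
- **Disagreements:** One force reading during the hold was 6.0 N, while the others were about 8.3 N. I took it as noise because the pose and grip did not change. The networks gave one wrong flask location from the side camera; I ignored it.
- **Other items:** I did not measure the bystanders again at the end. None was near the arm's path, and those visible in the later pictures looked undisturbed.

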